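# Snap three soil jars shut, smallest first

## Task

The white snap lids of the three soil sample jars are still standing up. Press each lid fully home with a light push of the fingertips from above, first on the small jar, then the medium one, then the large one. Do not lift, tip or shift the jars, and leave the things around them alone.

Things in the scene. Friction and masses are not known exactly. Their poses are not given: they have to be found in the camera images.
- jar_small: the small sample jar of the three: round jar 42 mm across, brown with soil in its lower part and clear above, loose on the table; with its lid up it stands 45 mm high, with its lid home 39 mm. Origin: centre of its underside, z up. Between the white lid and the jar's shoulder the clear neck shows: 10 mm of it while the lid is up, 4 mm when it is home
- lid_small_top (a point): centre of the flat top of the small jar's plain white ribbed snap lid (40 mm across); it sinks with the lid
- lid_small (a joint): how far that lid is pushed on, m: 0 to 0.0008 at the start (up), 0.006 home, a stop. It slides straight down, needs 4 N to move and stays where it is left. Besides this travel the white top gives springily under the finger by up to 5 mm (2.5 N per mm, rubber seal) and comes back when let go. Come down slowly (15 mm/s) and stop at about 7 N: the lid is then home
- jar_medium: the medium sample jar of the three: round jar 60 mm across, brown with soil in its lower part and clear above, loose on the table; with its lid up it stands 62 mm high, with its lid home 56 mm. Origin: centre of its underside, z up. Between the white lid and the jar's shoulder the clear neck shows: 10 mm of it while the lid is up, 4 mm when it is home
- lid_medium_top (a point): centre of the flat top of the medium jar's plain white ribbed snap lid (58 mm across); it sinks with the lid
- lid_medium (a joint): how far that lid is pushed on, m: 0 to 0.0008 at the start (up), 0.006 home, a stop. It slides straight down, needs 4 N to move and stays where it is left. Besides this travel the white top gives springily under the finger by up to 5 mm (2.5 N per mm, rubber seal) and comes back when let go. Come down slowly (15 mm/s) and stop at about 7 N: the lid is then home
- jar_large: the large sample jar of the three: round jar 80 mm across, brown with soil in its lower part and clear above, loose on the table; with its lid up it stands 80 mm high, with its lid home 74 mm. Origin: centre of its underside, z up. Between the white lid and the jar's shoulder the clear neck shows: 10 mm of it while the lid is up, 4 mm when it is home
- lid_large_top (a point): centre of the flat top of the large jar's plain white ribbed snap lid (78 mm across); it sinks with the lid
- lid_large (a joint): how far that lid is pushed on, m: 0 to 0.0008 at the start (up), 0.006 home, a stop. It slides straight down, needs 4 N to move and stays where it is left. Besides this travel the white top gives springily under the finger by up to 5 mm (2.5 N per mm, rubber seal) and comes back when let go. Come down slowly (15 mm/s) and stop at about 7 N: the lid is then home
- by_vial0: bystander, to be left alone: small vial with a red screw cap, 23 mm across, 58 mm high, loose; origin at the centre of its underside
- by_vial1: bystander, to be left alone: small vial with a white screw cap, 23 mm across, 58 mm high, loose; origin at the centre of its underside
- by_tin_lid: bystander, to be left alone: small round metal lid, 51 mm across, 13 mm high, loose; origin at the centre of its underside

How it is judged:
On the way, in this order (a step that is already met when the one before it is completed fails the run):
1. the small jar's lid is home, the other two still up (value of joint lid_small above 0.0045 m and value of joint each of lid_medium, lid_large below 0.002 m), for 0.1 s.
2. the medium jar's lid is home, the large one still up (value of joint each of lid_small, lid_medium above 0.0045 m and value of joint lid_large below 0.002 m), for 0.1 s.
3. the large jar's lid is home too (value of joint each of lid_small, lid_medium, lid_large above 0.0045 m), for 0.1 s.
At the end, for the whole second after the job is handed in: All three lids are home (joint above 0.0045 of 0.006 m), each jar stands upright (within 0.1 rad), at rest and within 30 mm of where it stood, and no bystander has moved more than 30 mm (all of step 3 and distance of each of jar_small, jar_medium, jar_large, by_vial0, by_vial1, by_tin_lid from where it was at the start of the episode below 0.03 m and angle between each of jar_small, jar_medium, jar_large's own z axis and vertical below 0.1 rad and linear speed of each of jar_small, jar_medium, jar_large below 0.02 m/s); the robot touches nothing.
It fails at once if the medium jar's lid is pressed (past 2 mm) before the small one is home (value of joint lid_medium above 0.002 m and value of joint lid_small below 0.0045 m).
It fails at once if the large jar's lid is pressed (past 2 mm) before the medium one is home (value of joint lid_large above 0.002 m and value of joint lid_medium below 0.0045 m).
It fails at once if a jar or its lid is pressed with more than 25 N (contact force between the fingers and jar_small above 25 N or contact force between the fingers and jar_medium above 25 N or contact force between the fingers and jar_large above 25 N).
It fails at once if a jar is lifted (more than 10 mm), tipped (more than 0.2 rad) or shifted (more than 30 mm) (height (world z) of any of jar_small, jar_medium, jar_large above 0.01 m or angle between any of jar_small, jar_medium, jar_large's own z axis and vertical above 0.2 rad or distance of any of jar_small, jar_medium, jar_large from where it was at the start of the episode above 0.03 m).
It fails at once if a bystander is moved more than 30 mm (distance of any of by_vial0, by_vial1, by_tin_lid from where it was at the start of the episode above 0.03 m).
It also fails if it takes over 48 s, if anything falls off the work surface, if the arm or the gripper's body presses on something with over 40 N, if the wrist force passes 120 N, or if a joint passes its speed limit or range.

## Robot

A 6-joint arm with a two-finger parallel gripper is mounted at the origin on a cart in front of the work surface, level with it; the furniture and walls round the work are solid. World frame = base frame: x ahead of the robot, y to its left, z up, the work surface at z = 0. Lengths are in m, angles in rad, forces in N, time in s.
With the tool pointing down it reaches from about 0.3 to 0.875 m from the base axis. Payload 6.4 kg.
Tool frame: the origin (TCP) lies at the very end of the fingers, on their centre line; the grasp point (between the pads) lies 19 mm behind it; z points along the fingers, y is the line along which they close (so a half turn about z gives the same grasp; the last joint's range is limited). The gripper opens to 85 mm and grips with 20 to 120 N. Pads are 22 mm wide; open, the fingers measure 114 mm over their backs; the gripper's body (76 mm by 85 mm) begins 54 mm behind the grasp point. The pads swing forward as they close: fully open they stand 13 mm farther back than shut.
Start: joints at [0.969, 0.181, 1.607, -0, 1.354, -0.206], TCP at [0.222, 0.531, 0.231] pointing down, gripper open.
Joint ranges: [-2.99, 2.99], [-0.89, 2.07], [0.3, 2.58], [-1.14, 4.28], [0, 2.63], [-3.12, 3.12]. Speed limits (rad/s): [2.57, 2.57, 3.01, 3.14, 3.14, 3.14].

## Interface

Orientations are given as a unit quaternion [w, x, y, z].
In Python, from bench import ctrl gives the robot as it stands.
- The arm moves only by the tool send_path, called after "Request:" as name(argument=value, ...) on one line, values as JSON. Schema: {"type":"object","properties":{"increments":{"type":"array","items":{"type":"array","items":{"type":"array","items":{"type":"number"},"minItems":7,"maxItems":7},"minItems":1,"maxItems":10},"minItems":1,"maxItems":1},"only":{"type":"string"},"quiet":{"type":"boolean"},"lines":{"type":"string"}},"required":["increments"],"additionalProperties":false}. increments is a list that holds a single list of rows (three levels of brackets), with 1 to 10 rows, each of 7 numbers: dx, dy, dz in mm, then a rotation vector rx, ry, rz in units of 0.05 rad, then the opening from 0.0 (shut) to 1.0 (fully open); each row is the pose to reach, as a shift and turn from the pose commanded when the call began, along the tool's axes at that moment; what a row does not reach only later rows make up. A row lasts 1/8 s, in which the tool goes at most 0.0625 m and 0.188 rad, less where a joint would pass 70% of its speed; a pose out of reach is approached as far as the arm can. The fingers move at their own pace and stop on an object; the grip force is fixed at half the most. Time passes only in rows, so rows that do not move let the fingers close. The tool returns the time, the measured TCP pose, the force, the opening and the grip force at its end. only (a regular expression) keeps the lines of the reply that match it, lines (a string "A,B") keeps lines A to B, and quiet returns only ok. Input that does not fit is refused with a message, and nothing moves.
- ctrl.get_obs(): the state, without advancing time (a new reading comes with each control period).
- ctrl.camera(name): name is "scene" or "top" or "wrist"; returns the picture (400x640x3 uint8, blue, green, red); there is no depth.
- ctrl.camera_params(name): a dict with "fovy" (degrees; the focal length in pixels is half the picture's height over the tangent of half this angle, whatever the lens; pixels are square), "cx", "cy" (the principal point, pixels), "view" (4x4, takes a point from world to camera coordinates). Camera axes: x right, y up, looking along -z (the intrinsics and any distortion apply to the point x, -y, -z); pixel columns grow to the right and rows downward; lengths in m; the calibration is good to about 2 mm. A picture is of the moment at which its call begins: read the wrist's pose just before it. camera_params takes no time and is no camera call; for the wrist camera it gives the pose at the moment of the call.
- ctrl.hand_in(): hands the job in; it is judged then, once.
The state is a dict: "time_s": time; "q": joint angles; "dq": joint speeds; "joint_efforts": joint torques, N m; "eef_pos": TCP position; "eef_rot": TCP orientation; "wrist_force": force on the tool from outside, world axes, zero at the start; "torque": the same for the moment, N m; "opening": opening from 0.0 (shut) to 1.0 (fully open); "grasp_force": force on a finger pad.
Only numpy, scipy, OpenCV 4.12 (cv2) and the standard library are available. Lean on these libraries where they do the work, as an engineer would, in place of code of your own. Each camera call takes 0.05 s, during which the arm holds its last target. There are 200 camera calls.

## Working session

There is one attempt and no reset: what is moved stays moved. The work goes in short steps, Python scripts to look and compute and a tool call to move; the robot and the scene stay as the last step left them, time stands still between calls to the robot, and variables do not carry over. Pictures are saved under pics/ and viewed, at most 10 in all, crops included, and the job is handed in when it is done.

```bash
ls; mkdir -p pics
```

Run:
```python
from bench import ctrl
import cv2,numpy as np
o=ctrl.get_obs();print(o)
for n in("scene","top"):
    cv2.imwrite(f"pics/{n}0.png",ctrl.camera(n));p=ctrl.camera_params(n);print(n,p)
```

```text
bench.py
pics
{'time_s': 0.0, 'q': array([ 9.68739732e-01,  1.81569820e-01,  1.60799300e+00,  1.63971872e-05,
        1.35379235e+00, -2.06309961e-01]), 'dq': array([ 0.00071038,  0.00076641,  0.00041956, -0.0014858 ,  0.00191558,
        0.00116169]), 'joint_efforts': array([ 2.98354171e-03, -4.44870651e+01, -3.51348281e+01,  1.03977693e-04,
        9.03252047e-03,  3.93091545e-05]), 'eef_pos': array([0.22133049, 0.5301062 , 0.23037522]), 'eef_rot': array([-3.53930269e-04,  1.96586254e-01,  9.80486139e-01, -8.07101548e-04]), 'wrist_force': array([ 1.16432813,  0.49045795, -0.07252388]), 'torque': array([ 0.02229921,  0.00072339, -0.01352673]), 'grasp_force': 0.0, 'opening': 0.9965706104619885}
scene {'fovy': 42.652945073007814, 'cx': 319.28883187625684, 'cy': 204.70036360660814, 'view': array([[ 5.18211050e-01, -8.55252725e-01,  2.89784564e-04,
        -2.38925976e-01],
       [ 5.26312070e-01,  3.19167781e-01,  7.88116446e-01,
        -3.36032128e-01],
       [-6.74131228e-01, -4.08258134e-01,  6.15526103e-01,
        -9.06751019e-01],
       [ 0.00000000e+00,  0.00000000e+00,  0.00000000e+00,
         1.00000000e+00]])}
top {'fovy': 42.303263782360006, 'cx': 314.33622272202325, 'cy': 202.0850923897356, 'view': array([[ 3.35422739e-03, -9.99993344e-01,  1.43549781e-03,
        -2.40078646e-05],
       [ 9.85771398e-01,  3.54776626e-03,  1.68054051e-01,
        -5.04206817e-01],
       [-1.68058025e-01,  8.51381185e-04,  9.85776737e-01,
        -1.14455213e+00],
       [ 0.00000000e+00,  0.00000000e+00,  0.00000000e+00,
         1.00000000e+00]])}
```

View pics/scene0.png

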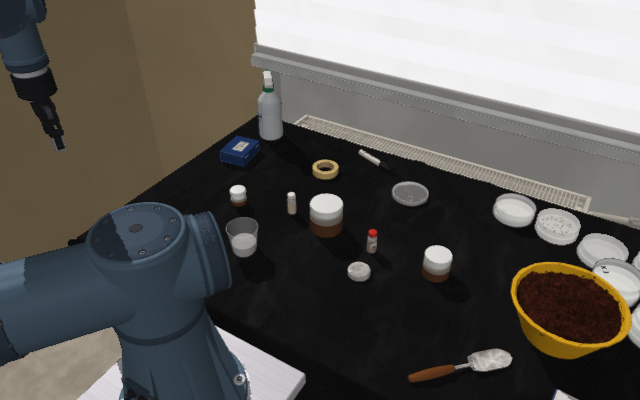

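View pics/top0.png

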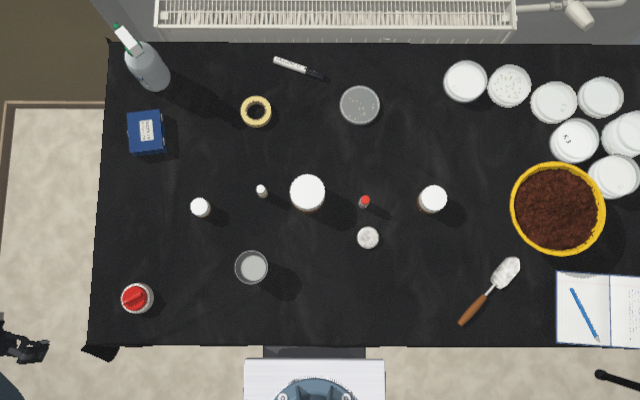

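The scene picture shows the lids at about (238,190) small, (326,202) large and (437,256) medium. In the top picture they are at (200,207), (307,192) and (433,199). I'll enlarge them next.

Run:
```python
import cv2,numpy as np
S=cv2.imread("pics/scene0.png");T=cv2.imread("pics/top0.png")
c=[]
for im,ps in((S,[(238,194),(326,212),(437,262)]),(T,[(200,207),(307,192),(433,199)])):
    c.append(np.hstack([cv2.resize(im[y-25:y+25,x-25:x+25],(260,260),interpolation=cv2.INTER_CUBIC) for x,y in ps]))
cv2.imwrite("pics/crop.png",np.vstack(c))
```

```text
(no output)
```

View pics/crop.png

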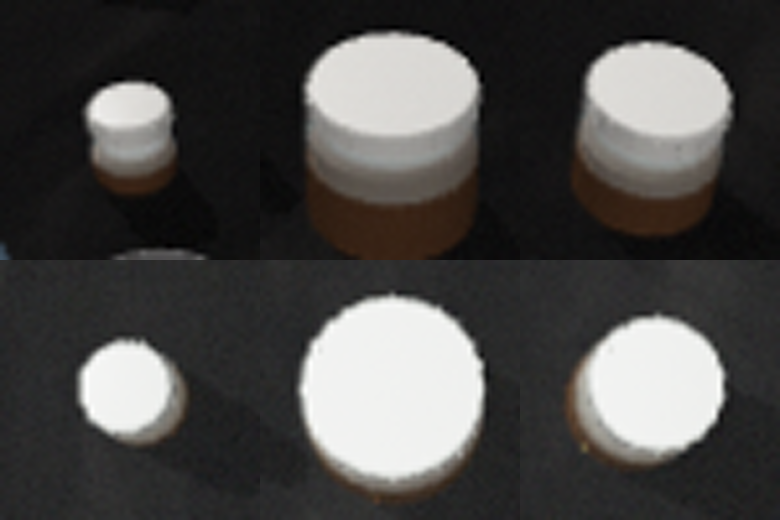

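The crop shows each lid's top ellipse clearly, with the necks exposed. I read the centres as scene (237.4,188.9), (326,202.9), (438.1,253.7) and top (198.6,205.9), (307,191.1), (433.8,197.4), in the order small, large, medium.

Create h.py:
```python
import numpy as np
from scipy.spatial.transform import Rotation as R
from bench import ctrl
def ray(p,uv):
    f=200/np.tan(np.radians(p["fovy"])/2); V=p["view"]
    d=V[:3,:3].T@np.array([(uv[0]-p["cx"])/f,-(uv[1]-p["cy"])/f,-1.]);d/=np.linalg.norm(d)
    return -V[:3,:3].T@V[:3,3],d
def tri(rs):
    A=[np.eye(3)-np.outer(d,d) for c,d in rs]
    x=np.linalg.solve(sum(A),sum(a@c for a,(c,d) in zip(A,rs)))
    return x,[round(1e3*np.linalg.norm(a@(x-c)),1) for a,(c,d) in zip(A,rs)]
def onz(p,uv,z):
    c,d=ray(p,uv);return c+d*(z-c[2])/d[2]
def go(t):
    o=ctrl.get_obs();M=R.from_quat(np.roll(o["eef_rot"],-1))
    return M.inv().apply(np.array(t)-o["eef_pos"]).round(4)
```

Run:
```python
from h import *
s,t=[ctrl.camera_params(n) for n in("scene","top")]
for n,a,b,z in(("small",(237.4,188.9),(198.6,205.9),.045),("large",(326,202.9),(307,191.1),.08),("medium",(438.1,253.7),(433.8,197.4),.062)):
    x,e=tri([ray(s,a),ray(t,b)]);print(n,x.round(4),e,onz(s,a,z).round(4),onz(t,b,z).round(4))
    print(go([x[0],x[1],z+.06]))
for n,uv,z in(("v0red",(364,201),.058),("v1",(261,190),.058),("tin",(368,238),.013)): print(n,onz(t,uv,z).round(3))
o=ctrl.get_obs();print(R.from_quat(np.roll(o["eef_rot"],-1)).as_matrix().round(3))
```

```text
small [0.4948 0.268  0.0393] [np.float64(0.2), np.float64(0.2)] [0.4888 0.2628 0.045 ] [0.494  0.2666 0.045 ]
[-0.3534 -0.1363  0.1256]
large [0.5234 0.0186 0.0748] [np.float64(0.4), np.float64(0.4)] [0.5173 0.0156 0.08  ] [0.5226 0.0182 0.08  ]
[-0.4759 -0.3554  0.0909]
medium [ 0.5131 -0.2691  0.0585] [np.float64(0.4), np.float64(0.4)] [ 0.509  -0.2697  0.062 ] [ 0.5126 -0.2686  0.062 ]
[-0.5773 -0.6248  0.1092]
v0red [ 0.504 -0.111  0.058]
v1 [0.529 0.123 0.058]
tin [ 0.425 -0.123  0.013]
[[-0.923  0.386 -0.001]
 [ 0.386  0.923 -0.001]
 [ 0.    -0.002 -1.   ]]
```
Heights: ~5mm low consistently; calibration 2mm, plausible. Distortion possible. Fine; XY within few mm. Maybe scene camera has a calibration shift. z known by contact.

The rows are not in the units I measure in: shifts go in mm and turns go in units of 0.05 rad. I convert before sending: -0.353 m is -353, -0.136 m is -136.

Request:
send_path(increments=[[[-353,-136,0,0,0,0,0],[-353,-136,0,0,0,0,0],[-353,-136,0,0,0,0,0],[-353,-136,0,0,0,0,0],[-353,-136,0,0,0,0,0],[-353,-136,0,0,0,0,0],[-353,-136,0,0,0,0,0],[-353,-136,50,0,0,0,0],[-353,-136,100,0,0,0,0],[-353,-136,115,0,0,0,0]]])

```text
time_s: 1.35
eef_pos: [0.4916, 0.2689, 0.1127]
eef_rot: [-0.003, 0.196, 0.981, -0.002]
wrist_force: [-0.3, -0.5, 0.8]
opening: 0.0
grasp_force: 0.0
```

Run:
```python
from h import *
import cv2
im=ctrl.camera("wrist");cv2.imwrite("pics/w1.png",im);p=ctrl.camera_params("wrist");print(p)
f=200/np.tan(np.radians(p["fovy"])/2)
for z in(.039,.045):
    c=p["view"]@np.array([.4945,.2675,z,1]);print(p["cx"]-f*c[0]/c[2],p["cy"]+f*c[1]/c[2])
print(ctrl.get_obs()["wrist_force"],go([.4945,.2675,.05]))
```

```text
{'fovy': 58.79499733998902, 'cx': 319.93336662415345, 'cy': 197.21683235636436, 'view': array([[ 0.38527535,  0.92279537, -0.00340702, -0.43731177],
       [-0.87906243,  0.36588826, -0.30557327,  0.33794885],
       [-0.28073501,  0.12072484,  0.95216247, -0.16130749],
       [ 0.        ,  0.        ,  0.        ,  1.        ]])}
319.81301080917433 213.81889336701332
319.77770199494967 217.1331768822433
[-0.79461843 -0.43763101 -0.70512533] [-0.0032 -0.0001  0.0626]
```

View pics/w1.png

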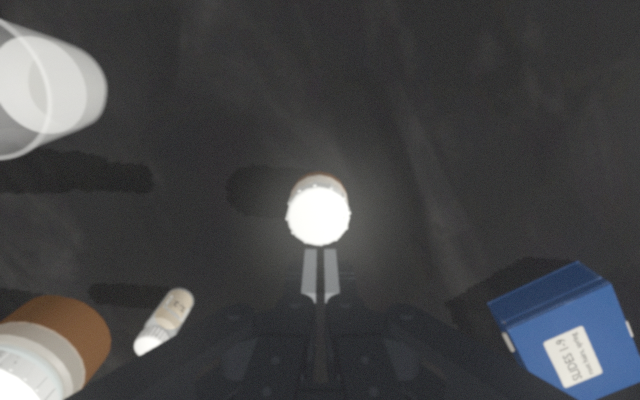

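The lid appears at (319,216), which matches the predicted (320,217) for z = 0.045. Moving down.

To row units: 0.06 m is 60, 0.07 m is 70.

Request:
send_path(increments=[[[-3,0,30,0,0,0,0],[-3,0,52,0,0,0,0],[-3,0,60,0,0,0,0],[-3,0,62,0,0,0,0],[-3,0,64,0,0,0,0],[-3,0,66,0,0,0,0],[-3,0,68,0,0,0,0],[-3,0,70,0,0,0,0]]])

```text
time_s: 2.4
eef_pos: [0.4978, 0.2678, 0.0463]
eef_rot: [0.0, 0.197, 0.98, 0.0]
wrist_force: [-0.4, 0.7, 0.5]
opening: 0.005
grasp_force: 0.0
```

Request:
send_path(increments=[[[-2,0,2,0,0,0,0],[-2,0,4,0,0,0,0],[-2,0,5,0,0,0,0]]])

```text
time_s: 2.78
eef_pos: [0.4997, 0.267, 0.0414]
eef_rot: [0.0, 0.197, 0.98, -0.0]
wrist_force: [-0.6, -1.0, 3.7]
opening: 0.004
grasp_force: 1.8
```

To row units: 0.0015 m is 1.5.

Request:
send_path(increments=[[[0,0,1.5,0,0,0,0],[0,0,1.5,0,0,0,0]]])

```text
time_s: 3.02
eef_pos: [0.4997, 0.267, 0.0398]
eef_rot: [0.0, 0.197, 0.98, -0.0]
wrist_force: [-1.0, -1.5, 2.9]
opening: -0.001
grasp_force: 1.7
```

To row units: 0.0025 m is 2.5, 0.0015 m is 1.5.

Request:
send_path(increments=[[[0,0,1.5,0,0,0,0],[0,0,2.5,0,0,0,0],[0,0,2.5,0,0,0,0]]])

```text
time_s: 3.4
eef_pos: [0.4997, 0.267, 0.0373]
eef_rot: [0.0, 0.197, 0.98, 0.0]
wrist_force: [-0.1, -1.0, 5.0]
opening: 0.005
grasp_force: 2.1
```

Request:
send_path(increments=[[[0,0,1,0,0,0,0],[0,0,1,0,0,0,0]]])

```text
time_s: 3.65
eef_pos: [0.4997, 0.267, 0.0365]
eef_rot: [0.0, 0.197, 0.98, -0.0]
wrist_force: [-2.3, -2.6, 6.1]
opening: 0.001
grasp_force: 3.1
```

To row units: 0.0007 m is 0.7.

Request:
send_path(increments=[[[0,0,0.7,0,0,0,0],[0,0,0.7,0,0,0,0]]])

```text
time_s: 3.9
eef_pos: [0.4998, 0.267, 0.036]
eef_rot: [0.0, 0.197, 0.98, 0.0]
wrist_force: [-1.6, -1.8, 7.1]
opening: 0.001
grasp_force: 3.7
```

```bash
python3 -c "
from bench import ctrl
print(ctrl.get_obs()['wrist_force'])"
```

```text
[-1.57675692 -1.7996913   7.10220139]
```

Request:
send_path(increments=[[[0,0,-10,0,0,0,0],[0,0,-60,0,0,0,0],[0,0,-120,0,0,0,0],[0,0,-120,0,0,0,0],[0,0,-120,0,0,0,0]]])

```text
time_s: 4.53
eef_pos: [0.4991, 0.2671, 0.1554]
eef_rot: [-0.0, 0.197, 0.98, 0.0]
wrist_force: [-0.4, -0.7, -0.8]
opening: 0.001
grasp_force: 0.0
```

```bash
python3 - <<'E'
from h import *
import cv2
s=ctrl.camera("scene");w=ctrl.camera("wrist")
a=cv2.resize(s[169:219,213:263],(400,400),interpolation=cv2.INTER_CUBIC)
cv2.imwrite("pics/c2.png",np.hstack([a,cv2.resize(w[80:330,200:450],(400,400))]))
print(go([.5125,-.2687,.156]))
E
```

```text
[-0.2195 -0.4886 -0.0018]
```

View pics/c2.png

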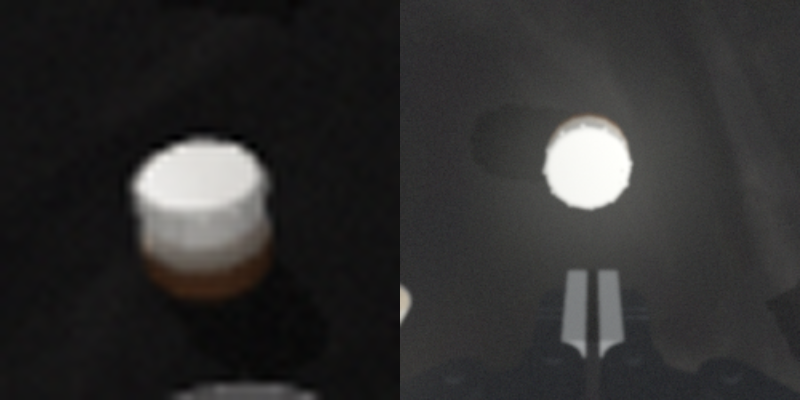

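The small lid is home: its neck is short, the ellipse has sunk, and the force and height both agree. On to the medium jar.

Request:
send_path(increments=[[[-219.5,-488.5,0,0,0,0,0],[-219.5,-488.5,0,0,0,0,0],[-219.5,-488.5,0,0,0,0,0],[-219.5,-488.5,0,0,0,0,0],[-219.5,-488.5,0,0,0,0,0],[-219.5,-488.5,0,0,0,0,0],[-219.5,-488.5,0,0,0,0,0],[-219.5,-488.5,0,0,0,0,0],[-219.5,-488.5,0,0,0,0,0],[-219.5,-488.5,15,0,0,0,0]]])

```text
time_s: 5.88
eef_pos: [0.5134, -0.2711, 0.1396]
eef_rot: [0.0, 0.198, 0.98, -0.0]
wrist_force: [-0.6, 1.1, -0.1]
opening: 0.001
grasp_force: 0.0
```

Request:
send_path(increments=[[[0,0,5,0,0,0,0],[0,0,5,0,0,0,0]]])

```text
time_s: 6.12
eef_pos: [0.5131, -0.2663, 0.134]
eef_rot: [-0.001, 0.196, 0.981, 0.001]
wrist_force: [0.4, 0.4, 0.8]
opening: -0.005
grasp_force: 0.0
```

```bash
python3 - <<'E'
from h import *
import cv2
w=ctrl.camera("wrist");p=ctrl.camera_params("wrist");f=200/np.tan(np.radians(p["fovy"])/2)
cv2.imwrite("pics/w3.png",w)
g=cv2.inRange(cv2.cvtColor(w,cv2.COLOR_BGR2GRAY),215,255)
n,l,st,c=cv2.connectedComponentsWithStats(g)
for i in range(1,n):
    if st[i,4]>1000: print(st[i],c[i],onz(p,c[i],.062).round(4))
c=p["view"]@np.array([.5125,-.2687,.062,1]);print(p["cx"]-f*c[0]/c[2],p["cy"]+f*c[1]/c[2])
print(ctrl.get_obs()["eef_pos"],go([.5125,-.2687,.062]))
E
```

```text
[ 444    0   60   32 1070] [471.49439252  14.97102804] [ 0.441  -0.1466  0.062 ]
[   0   14   35  117 2646] [12.34882842 75.45464853] [ 0.3702 -0.3979  0.062 ]
[ 272  167   88   83 5676] [315.54668781 209.48784355] [ 0.5124 -0.2692  0.062 ]
316.293039669381 209.35858387561913
[ 0.5135982  -0.26667894  0.13489329] [ 0.0001 -0.0023  0.0729]
```

View pics/w3.png

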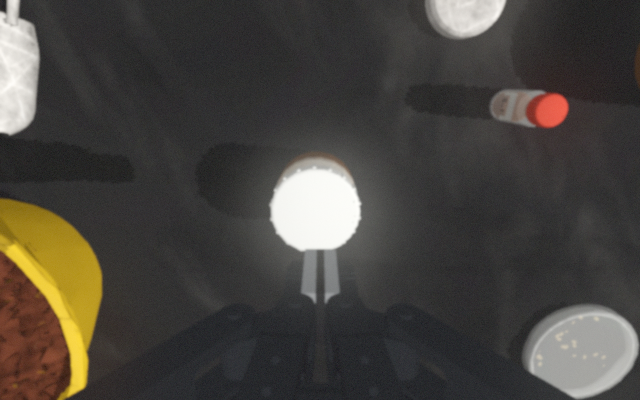

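The medium lid is centred at (316,209), exactly as predicted. Descending.

To row units: 0.07 m is 70, 0.0765 m is 76.5.

Request:
send_path(increments=[[[0,-2,35,0,0,0,0],[0,-2,58,0,0,0,0],[0,-2,66,0,0,0,0],[0,-2,68,0,0,0,0],[0,-2,70,0,0,0,0],[0,-2,72,0,0,0,0],[0,-2,73.5,0,0,0,0],[0,-2,75,0,0,0,0],[0,-2,76.5,0,0,0,0],[0,-2,76.5,0,0,0,0]]])

```text
time_s: 7.42
eef_pos: [0.5132, -0.2703, 0.0594]
eef_rot: [0.0, 0.197, 0.98, -0.0]
wrist_force: [-0.2, 0.2, 3.9]
opening: -0.001
grasp_force: 1.7
```

To row units: 0.0045 m is 4.5, 0.003 m is 3.

Request:
send_path(increments=[[[0,0,1.5,0,0,0,0],[0,0,3,0,0,0,0],[0,0,4.5,0,0,0,0],[0,0,4.5,0,0,0,0],[0,0,4.5,0,0,0,0]]])

```text
time_s: 8.05
eef_pos: [0.5131, -0.2703, 0.0547]
eef_rot: [0.0, 0.197, 0.98, -0.0]
wrist_force: [-0.3, -0.5, 3.3]
opening: 0.0
grasp_force: 1.7
```

Request:
send_path(increments=[[[0,0,1,0,0,0,0],[0,0,1.2,0,0,0,0],[0,0,1.2,0,0,0,0]]])

```text
time_s: 8.43
eef_pos: [0.5132, -0.2703, 0.0537]
eef_rot: [0.0, 0.197, 0.98, -0.0]
wrist_force: [-0.3, 0.5, 5.1]
opening: -0.002
grasp_force: 2.9
```

Request:
send_path(increments=[[[0,0,1,0,0,0,0],[0,0,1,0,0,0,0],[0,0,1,0,0,0,0]]])

```text
time_s: 8.8
eef_pos: [0.5132, -0.2703, 0.0529]
eef_rot: [0.0, 0.197, 0.98, -0.0]
wrist_force: [-0.3, 0.3, 7.3]
opening: -0.001
grasp_force: 3.8
```

Request:
send_path(increments=[[[0,0,-10,0,0,0,0],[0,0,-60,0,0,0,0],[0,0,-105,0,0,0,0],[0,0,-105,0,0,0,0]]])

```text
time_s: 9.3
eef_pos: [0.515, -0.2716, 0.1617]
eef_rot: [0.003, 0.197, 0.98, -0.002]
wrist_force: [-0.4, -0.7, -1.4]
opening: -0.001
grasp_force: 0.0
```

Run:
```python
from h import *
print(go([.5225,.0182,.156]))
```

```text
[0.1048 0.2703 0.0044]
```

To row units: 0.27 m is 270, 0.105 m is 105.

Request:
send_path(increments=[[[105,270,0,0,0,0,0],[105,270,0,0,0,0,0],[105,270,0,0,0,0,0],[105,270,0,0,0,0,0],[105,270,0,0,0,0,0],[105,270,0,0,0,0,0],[105,270,0,0,0,0,0]]])

```text
time_s: 10.18
eef_pos: [0.5195, 0.0192, 0.1565]
eef_rot: [-0.001, 0.196, 0.981, -0.0]
wrist_force: [-0.3, -0.2, 0.0]
opening: 0.001
grasp_force: 0.0
```

```bash
python3 - <<'E'
from h import *
import cv2
s=ctrl.camera("scene");w=ctrl.camera("wrist");p=ctrl.camera_params("wrist");f=200/np.tan(np.radians(p["fovy"])/2)
S=cv2.imread("pics/scene0.png")
k=lambda m:cv2.resize(m[237:287,412:462],(400,400),interpolation=cv2.INTER_CUBIC)
cv2.imwrite("pics/c4.png",np.hstack([k(S),k(s)]))
g=cv2.inRange(cv2.cvtColor(w,cv2.COLOR_BGR2GRAY),215,255)
n,l,st,c=cv2.connectedComponentsWithStats(g)
for i in range(1,n):
    if st[i,4]>1000: print(st[i],c[i],onz(p,c[i],.08).round(4))
c=p["view"]@np.array([.5225,.0182,.08,1]);print(p["cx"]-f*c[0]/c[2],p["cy"]+f*c[1]/c[2])
print(ctrl.get_obs()["eef_pos"],go([.5225,.0182,.08]))
E
```

```text
[ 270  157  109  101 7846] [326.34667346 204.93576345] [0.5199 0.0229 0.08  ]
[   0  294   28   52 1082] [ 11.06007394 321.83918669] [ 0.5143 -0.225   0.08  ]
321.25725774477013 210.9370949282761
[0.51993735 0.01834271 0.15685013] [-0.0025  0.0009  0.0768]
```

View pics/c4.png

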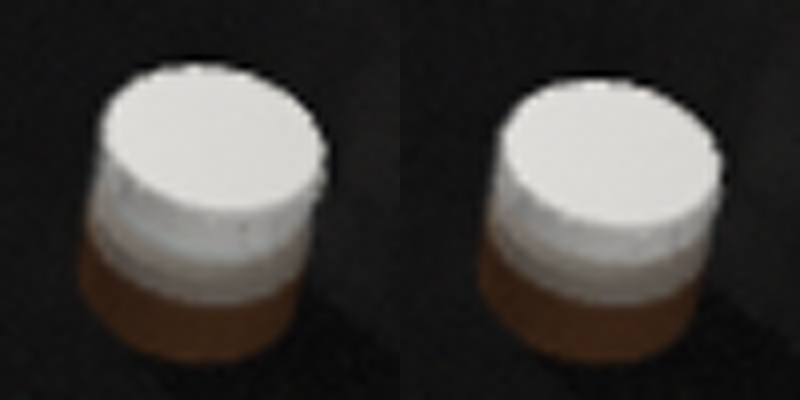

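The medium lid has sunk by about 2 px and the jar hasn't shifted. Descending on the large one.

To row units: 0.0805 m is 80.5, 0.079 m is 79.

Request:
send_path(increments=[[[-2,0,40,0,0,0,0],[-2,0,62,0,0,0,0],[-2,0,70,0,0,0,0],[-2,0,72,0,0,0,0],[-2,0,74,0,0,0,0],[-2,0,76,0,0,0,0],[-2,0,77.5,0,0,0,0],[-2,0,79,0,0,0,0],[-2,0,80.5,0,0,0,0],[-2,0,80.5,0,0,0,0]]])

```text
time_s: 11.52
eef_pos: [0.5223, 0.0187, 0.0771]
eef_rot: [0.0, 0.197, 0.98, 0.0]
wrist_force: [0.1, 0.7, 3.7]
opening: -0.001
grasp_force: 1.7
```

To row units: 0.003 m is 3, 0.0015 m is 1.5.

Request:
send_path(increments=[[[0,0,1.5,0,0,0,0],[0,0,3,0,0,0,0],[0,0,3,0,0,0,0]]])

```text
time_s: 11.9
eef_pos: [0.5223, 0.0187, 0.0739]
eef_rot: [0.0, 0.197, 0.98, 0.0]
wrist_force: [0.3, 1.1, 3.2]
opening: -0.001
grasp_force: 1.7
```

To row units: 0.0025 m is 2.5, 0.0015 m is 1.5.

Request:
send_path(increments=[[[0,0,1.5,0,0,0,0],[0,0,2.5,0,0,0,0],[0,0,2.5,0,0,0,0],[0,0,2.5,0,0,0,0]]])

```text
time_s: 12.4
eef_pos: [0.5223, 0.0187, 0.0716]
eef_rot: [0.0, 0.197, 0.98, 0.0]
wrist_force: [-0.2, 1.8, 6.4]
opening: 0.003
grasp_force: 2.9
```

To row units: 0.0008 m is 0.8.

Request:
send_path(increments=[[[0,0,0.8,0,0,0,0],[0,0,0.8,0,0,0,0],[0,0,0.8,0,0,0,0]]])

```text
time_s: 12.78
eef_pos: [0.5223, 0.0187, 0.071]
eef_rot: [0.0, 0.197, 0.98, 0.0]
wrist_force: [-2.2, 0.6, 7.2]
opening: -0.005
grasp_force: 3.7
```

Request:
send_path(increments=[[[0,0,-10,0,0,0,0],[0,0,-60,0,0,0,0],[0,0,-120,0,0,0,0],[0,0,-160,0,0,0,0],[0,0,-160,0,0,0,0],[0,0,-160,0,0,0,0]]])

```text
time_s: 13.52
eef_pos: [0.5213, 0.0188, 0.2297]
eef_rot: [-0.001, 0.197, 0.98, -0.0]
wrist_force: [-0.9, 1.1, -0.1]
opening: 0.003
grasp_force: 0.0
```

Run:
```python
from h import *
import cv2
s=ctrl.camera("scene");S=cv2.imread("pics/scene0.png")
r=[]
for m in(S,s): r.append(np.hstack([cv2.resize(m[y-25:y+25,x-25:x+25],(260,260),interpolation=cv2.INTER_CUBIC) for x,y in[(238,194),(326,212),(437,262)]]))
cv2.imwrite("pics/c5.png",np.vstack(r))
```

```text
(no output)
```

View pics/c5.png

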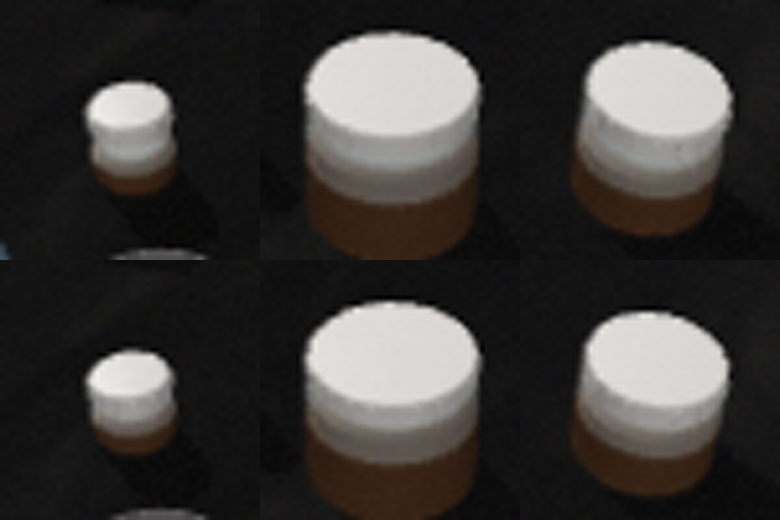

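All three lids have sunk by about the same amount (8–10 crop px), and the jar bases are where they were.

```bash
python3 -c "
from bench import ctrl
print(ctrl.hand_in())"
```

```text
the job is handed in; nothing more can be done
None
```

I pressed all three lids in order (small, medium, large), each to about 7 N at the expected home height, and handed the job in at about 13.6 s; the jars look unmoved in the last picture, and no verdict was returned.

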